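# Gauge a pressed-amber rod in the bench micrometer with its ratchet

### The job

Slide the amber rod along the V-rest of the leaning bench micrometer until its inner end is fully home against the end stop. Then close the micrometer on it by turning the ratchet knob at the top of the head clockwise until the knob clearly slips on the gripped rod; use the ratchet knob for this so that the brittle rod is not squeezed hard. Leave the rod gripped there, and leave the other things where they lie.

Things in the scene. Friction and masses are not known exactly. Their poses are not given: they have to be found in the camera images.
- micrometer: Bench micrometer, fixed, blue-grey cast base 125 x 168 x 22 mm. Origin on the table; z up, y along its steel V-rest from end stop to open end, x away from the operator. The measuring axis lies in the plane y = 0, leans 28 deg from vertical (upper end towards -x) and crosses the rod's axis at (-6.6, 0, 74.5) mm. A C-bow, 21 mm thick, stands behind; the head stays within 20 mm of y = 0.
- knob (a point): Middle of the ratchet knob: dark fluted steel cylinder at the top of the head, 25 mm across, 38 mm long (19 mm above and below this point), red index line on top and side; 3 mm below it begins the bright thimble, 34 mm across. z is the measuring axis, pointing out of the knob's top, 28 deg from vertical; x, y turn with the knob. About 197 mm above the table; never shifts along its axis.
- ratchet (a joint): Slip of the ratchet knob against the thimble, rad: 0 at the start; stays the same while the knob carries the thimble round, grows when the knob, turned clockwise as seen looking down on its top, slips. The clutch slips at 0.05 N m either way. 20 degrees of slip are clear; slipping longer does no harm.
- thimble (a joint): Angle of the thimble, which the knob carries round, rad; grows clockwise as seen looking down on the knob (closing). Starts at 0.2 to 1.2; the spindle goes down 2.55 mm a radian (16 mm a turn) and meets a rod in the rest at about 2.4. Screw friction of 0.03 N m keeps it where it is left.
- spindle: Steel measuring spindle, 10 mm across, does not turn. Origin at the centre of its lower face, z up along the measuring axis. Starts 3 to 5.5 mm above the top of a rod in the rest. The ratchet gives about 8 N on the rod; over 20 N is too much (only turning the thimble itself can do that).
- stop (a point): Point on the end stop's face that the centre of the rod's inner end meets when home. Axes as the micrometer's: y points along the V-rest, away from the stop. The rest (90 deg V that leans with the measuring axis, lips 4 mm below the rod's axis) runs level from here to 143 mm along y; past that is free space above the table.
- rod: Orange-brown pressed-amber rod, 20 mm across, 150 mm long, 35 to 70 g, lying in the V-rest. Origin at its middle, on its axis; y along the rod, away from the stop; it may roll about y. It starts 25 to 50 mm short of the stop, so its outer end overhangs the rest by 32 to 57 mm (7 mm once home). Sliding it takes under 1 N.
- rod_inner (a point): Centre of the rod's inner end face (towards the stop).
- rod_outer (a point): Centre of the rod's outer end face (the end that overhangs the rest), about 74 mm above the table; pushing here along -y of the stop's frame slides the rod home.
- caliper: Bystander: steel vernier caliper 208 mm long lying on the table to the right; leave alone. Origin at its middle underneath.
- needle_file: Bystander: needle file with brown handle, 153 mm, lying on the table to the right; leave alone. Origin at its middle underneath.
- pen_2: Bystander: white pen with black cap, 135 mm, lying on the table to the left; leave alone. Origin at its middle underneath.
There are look-alikes about, which are no part of the job. Leave any blue or purple look-alike of the rod alone.

How it is judged:
By the outcome, as a careful person would: the job done as asked, in the order asked, and still so for the second after the job is handed in, with the robot touching nothing.
It also fails if it takes over 61 s, if anything falls off the work surface, if the arm or the gripper's body presses on something with over 40 N, if the wrist force passes 120 N, or if a joint passes its speed limit or range.

### The arm

A 6-joint arm with a two-finger parallel gripper is mounted at the origin on a cart in front of the work surface, level with it; the furniture and walls round the work are solid. World frame = base frame: x ahead of the robot, y to its left, z up, the work surface at z = 0. Lengths are in mm, angles in degrees, forces in N, time in s.
With the tool pointing down it reaches from about 350 to 850 mm from the base axis. Payload 8.1 kg.
Tool frame: the origin (TCP) lies midway between the tips of the shut fingers; the grasp point (between the pads) lies 19 mm behind it; z points along the fingers, y is the line along which they close (so a half turn about z gives the same grasp; the last joint's range is limited). The gripper opens to 85 mm and grips with 20 to 120 N. Pads are 22 mm wide; open, the fingers measure 114 mm over their backs; the gripper's body (76 mm by 85 mm) begins 54 mm behind the grasp point. The pads swing forward as they close: fully open they stand 13 mm farther back than shut.
Start: joints at [71.941, 7.471, 85.268, -0, 87.261, -4.893], TCP at [136.647, 584.237, 231.292] pointing down, gripper open.
Joint ranges: [-169.43, 169.43], [-51.17, 129.36], [1.28, 143.12], [-76.62, 256.62], [0, 156.53], [-152.29, 152.29]. Speed limits (degrees/s): [136.94, 136.94, 159.86, 180, 180, 180].

### API

Orientations are given as [roll, pitch, yaw] about the fixed x, y, z axes, in that order (R = Rz(yaw) Ry(pitch) Rx(roll)).
In Python, from bench import sense, snapshot, camera_params, hand_in, masks_of, pinpoint gives the robot as it stands.
- The arm moves only by the tool step_arm, never from a script. Its argument "targets" is a list of rows, each an object with "angular": the turn, a rotation vector about the tool's x, y, z scaled (see below), a list of three; "dp": the shift along the tool's x, y, z scaled (see below), a list of three; "fingers": the closure, from 0 (fully open) to 1 (shut). A call has exactly 8 rows; each row is the pose to reach, as a shift and turn from the pose commanded when the call began, along the tool's axes at that moment, turning the shorter way round; what a row does not reach only later rows make up. The controller multiplies each number of a shift by 0.2 m and each number of a turn by 180 degrees. A row lasts 1/8 s, in which the tool goes at most 62.5 mm and 10.7 degrees, less where a joint would pass 70% of its speed; a pose out of reach is approached as far as the arm can. A call with a number of a shift or a turn outside -1 to 1 is refused whole. A call with a gripper value outside its range is refused whole. The fingers move at their own pace and stop on an object; "newtons" is the grip in N (left out, the last holds). Time passes only in rows, so rows that repeat a pose let the fingers close, or fill a call up. It gives the time, the measured TCP pose, the force, the opening and the grip force at its end, in the units of the state.
- sense(): the state, without advancing time (a new reading comes with each control period).
- snapshot(name): name is "scene" or "top"; returns the picture (400x640x3 uint8, blue, green, red); there is no depth.
- camera_params(name): a dict with "vfov" (degrees; the focal length in pixels is half the picture's height over the tangent of half this angle, whatever the lens; pixels are square), "cx", "cy" (the principal point, pixels), "D" ([k1, k2, p1, p2, k3] as OpenCV has them; the pictures are not rectified), "R" (3x3) and "t" (3): a world point X has camera coordinates R X + t. Camera axes: x right, y down, z forward; pixel columns grow to the right and rows downward; lengths in mm; the calibration is good to about 2 mm. A picture is of the moment at which its call begins. camera_params takes no time and is no camera call.
- hand_in(): hands the job in; it is judged then, once.
Trained networks look in the newest picture that a camera, given by its name, has taken for a name from the list of things; names that differ only in an ending like _2 or _b are one class to them, and where a whole thing is asked for, a point or a joint stands for the part that bears it (a point fixed in the world has none). Each returns a list of dicts, best first, with "conf" (0 to 1); they miss things now and then, are a little off and sometimes report something else, mostly with a low value. They report only what shows in the picture. A call takes as long as a camera call. They do not tell look-alikes from the thing itself.
- masks_of(camera, label): "pixels" (400x640 bool, what is visible of it) and "at" ([column, row] in pixels, amid what is visible of it).
- pinpoint(camera, label): "at" ([column, row] in pixels: a listed point, or the origin of a listed thing).
The state is a dict: "time": time; "joint_pos": joint angles; "qd": joint speeds; "joint_efforts": joint torques, N m; "tool_pos": TCP position; "tcp_rot": TCP orientation; "ft_force": force on the tool from outside, world axes, zero at the start; "wrist_torque": the same for the moment, N m; "finger_gap": finger opening in mm; "grip_force": force on a finger pad.
Only numpy, scipy, OpenCV 4.12 (cv2) and the standard library are available. Lean on these libraries where they do the work, as an engineer would, in place of code of your own. Each camera call takes 0.05 s, during which the arm holds its last target. There are 200 camera calls.

## Working session

There is one attempt and no reset: what is moved stays moved. The work goes in short steps, Python scripts to look and compute and a tool call to move; the robot and the scene stay as the last step left them, time stands still between calls to the robot, and variables do not carry over. Pictures are saved under pics/ and viewed, at most 10 in all, crops included, and the job is handed in when it is done.

Besides the shell and the picture viewer there is one more tool, called by a JSON object that holds its "op" and its "data". step_arm: Moves the arm, as the interface text tells. Its arguments: {"type":"object","properties":{"targets":{"type":"array","items":{"type":"object","properties":{"angular":{"type":"array","items":{"type":"number","minimum":-1,"maximum":1}},"dp":{"type":"array","items":{"type":"number","minimum":-1,"maximum":1}},"fingers":{"type":"number"}}}},"newtons":{"type":"number"}},"required":["targets"]}

```bash
ls; mkdir -p pics; cat > h.py <<'E'
import numpy as np, cv2
from bench import *
def cam(n):
    c=camera_params(n); f=200/np.tan(np.radians(c['vfov'])/2)
    return np.array([[f,0,c['cx']],[0,f,c['cy']],[0,0,1.]]),np.array(c['D'],float),np.array(c['R']),np.array(c['t'],float)
def ray(n,uv):
    K,D,R,t=cam(n); p=cv2.undistortPoints(np.array([[uv]],float),K,D)[0,0]
    d=R.T@np.array([p[0],p[1],1]); return -R.T@t,d/np.linalg.norm(d)
def proj(n,X):
    K,D,R,t=cam(n); return cv2.projectPoints(np.array(X,float).reshape(-1,3),cv2.Rodrigues(R)[0],t,K,D)[0].reshape(-1,2)
def tri(a,b):
    (o1,d1),(o2,d2)=ray('scene',a),ray('top',b)
    s=np.linalg.lstsq(np.c_[d1,-d2],o2-o1,rcond=None)[0]
    p,q=o1+s[0]*d1,o2+s[1]*d2; return (p+q)/2,np.linalg.norm(p-q)
def atz(n,uv,z):
    o,d=ray(n,uv); return o+d*(z-o[2])/d[2]
E
python3 - <<'E'
from h import *
ims=[snapshot(n) for n in('scene','top')]
for n,i in zip(('scene','top'),ims): cv2.imwrite(f'pics/{n}0.png',i)
np.set_printoptions(precision=1,suppress=True)
for l in ['micrometer','knob','stop','rod','rod_inner','rod_outer','spindle']:
    r={n:pinpoint(n,l) for n in('scene','top')}
    print(l,{n:[(round(x['conf'],2),np.round(x['at'],1).tolist()) for x in r[n][:3]] for n in r})
    if r['scene'] and r['top']: print(tri(r['scene'][0]['at'],r['top'][0]['at']))
for n in('scene','top'): print(n,ray(n,[320,200]))
print(sense())
E
```

```text
pics
micrometer {'scene': [(0.66, [376.0, 268.0])], 'top': [(0.59, [383.3, 176.0])]}
(array([ 570.2, -166.5,   -8.7]), np.float64(4.792223102593193))
knob {'scene': [(0.4, [366.0, 232.7])], 'top': [(0.66, [402.6, 191.8])]}
(array([ 493.1, -187.9,  219.6]), np.float64(5.91878319585651))
stop {'scene': [(0.71, [383.4, 259.8])], 'top': [(0.89, [393.7, 172.6]), (0.19, [332.3, 192.1])]}
(array([ 570.3, -189.2,   59.3]), np.float64(4.699898859033081))
rod {'scene': [(0.61, [311.2, 271.6]), (0.61, [297.3, 222.4]), (0.52, [350.2, 230.9])], 'top': [(0.72, [237.3, 260.6]), (0.64, [299.1, 218.0]), (0.54, [361.0, 183.3])]}
(array([ 403.3,  257.9, -377.6]), np.float64(305.33558637806664))
rod_inner {'scene': [(0.81, [276.2, 223.0]), (0.77, [259.3, 192.1]), (0.74, [312.9, 251.0])], 'top': [(0.79, [287.4, 239.7]), (0.78, [379.6, 176.4]), (0.63, [230.7, 236.1])]}
(array([371.1, 130. ,   9.9]), np.float64(2.5659066370030073))
rod_outer {'scene': [(0.74, [321.4, 222.4]), (0.68, [335.7, 220.0]), (0.56, [302.2, 291.9])], 'top': [(0.83, [313.1, 199.7]), (0.8, [379.9, 252.8]), (0.61, [330.8, 188.9])]}
(array([495.5,  50.6,  24.3]), np.float64(5.9470901256530775))
spindle {'scene': [], 'top': []}
scene (array([  85.9, -660.8,  929.8]), array([ 0.4,  0.6, -0.7]))
top (array([ 359.2,    7.2, 1384.5]), array([ 0.1,  0. , -1. ]))
{'time': 0.8, 'joint_pos': array([71.9,  7.5, 85.3, -0. , 87.3, -4.9]), 'qd': array([-0. ,  0. , -0. , -0.1, -0. ,  0.2]), 'joint_efforts': array([  0. , -56.9, -50.1,  -0. ,   0. ,  -0. ]), 'tool_pos': array([136.7, 584.2, 231.3]), 'tcp_rot': array([180. ,   0. , 166.8]), 'ft_force': array([ 0.2, -0.2,  0.4]), 'wrist_torque': array([ 0.,  0., -0.]), 'grip_force': 0.0, 'finger_gap': 85.39210477249088}
```

```bash
python3 - <<'E'
import cv2,numpy as np
s=cv2.imread('pics/scene0.png');t=cv2.imread('pics/top0.png')
a=cv2.resize(s[160:340,200:460],(800,554),interpolation=cv2.INTER_CUBIC)
b=cv2.resize(t[120:300,200:460],(800,554),interpolation=cv2.INTER_CUBIC)
cv2.imwrite('pics/s1.png',a);cv2.imwrite('pics/t1.png',b)
E
```

```text
(no output)
```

View pics/s1.png

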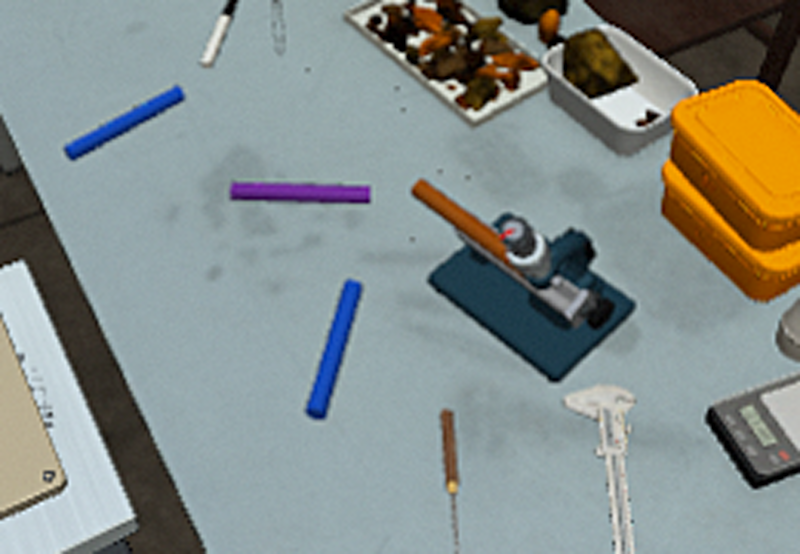

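View pics/t1.png

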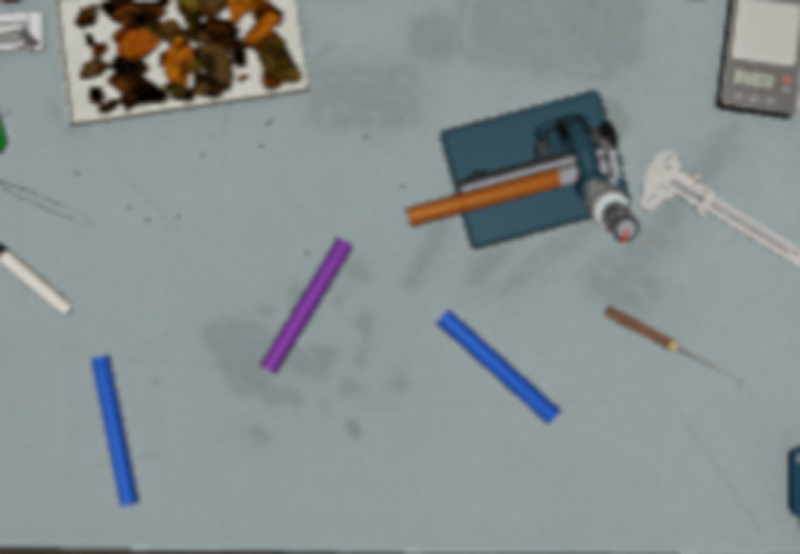

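View pics/scene0.png

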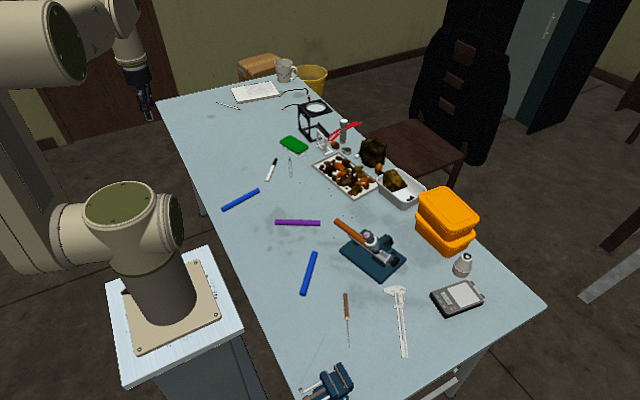

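```bash
cat > fit.py <<'E'
from h import *
from scipy.optimize import least_squares
np.set_printoptions(precision=2,suppress=True)
def rodmask(n,im):
    h=cv2.cvtColor(im,cv2.COLOR_BGR2HSV); m=cv2.inRange(h,(5,150,60),(18,255,255))
    w=np.zeros_like(m); x0,y0,x1,y1=dict(scene=(328,212,372,262),top=(325,165,392,200))[n]; w[y0:y1,x0:x1]=m[y0:y1,x0:x1]
    k,l,st,_=cv2.connectedComponentsWithStats(w); return l==1+np.argmax(st[1:,4])
E
python3 - <<'E'
from fit import *
obs=dict(scene={},top={})
for n in('scene','top'):
    im=cv2.imread(f'pics/{n}0.png'); m=rodmask(n,im); p=np.argwhere(m)[:,::-1].astype(float)
    c=p.mean(0); u=np.linalg.svd(p-c,full_matrices=False)[2][0]; s=(p-c)@u
    print(n,m.sum(),c,u,c+u*s.min(),c+u*s.max())
# manual feature px (x,y)
S=lambda x,y:(200+x/3.077,160+y/3.077)
T=lambda x,y:(200+x/3.077,120+y/3.077)
F=[('scene','ktop',S(515,235)),('top','ktop',T(624,234)),
('scene','ro',S(417,187)),('top','ro',T(409,216)),
('top','c1',T(442,132)),('top','c2',T(598,92)),('top','c3',T(473,247)),
('scene','c1',None),('scene','c3',S(430,279)),('scene','c4',S(556,371)),('scene','c2',S(635,302)),
('scene','ri',None),('top','ri',T(558,178)),('scene','st',None)]
F=[f for f in F if f[2]]
def pts(v):
    x,y,a,bx,by,L,Li=v; R=cv2.Rodrigues(np.array([0,0,a]))[0]
    k=157.7; d=np.array([-.4695,0,.8829])
    M=dict(ktop=np.array([-6.6,0,74.5])+k*d,ro=[-6.6,L,74.5],ri=[-6.6,L-150,84],
     c1=[bx+62.5,by+84,22],c2=[bx+62.5,by-84,22],c3=[bx-62.5,by+84,22],c4=[bx-62.5,by-84,22])
    return {q:R@np.array(w)+[x,y,0] for q,w in M.items()}
def res(v):
    P=pts(v); return np.concatenate([proj(n,P[q])[0]-o for n,q,o in F if q!='ri'])
r=least_squares(res,[565,-170,.23,0,0,150,0],loss='soft_l1',x_scale=[10,10,.1,10,10,10,10])
print(r.x,np.degrees(r.x[2]))
for f,e in zip([f for f in F if f[1]!='ri'],res(r.x).reshape(-1,2)): print(f[0],f[1],e)
P=pts(r.x); print({k:P[k] for k in P})
for l in('rod_outer','knob'):
    print(l,[ (x['at'],x['conf']) for n in('scene','top') for x in pinpoint(n,l)])
E
```

```text
scene 204 [349.6 231.1] [0.79 0.61] [334.99 219.73] [367.04 244.67]
top 248 [357.22 183.54] [-0.97  0.25] [380.38 177.43] [333.23 189.86]
[ 566.83 -171.29    0.27   13.56   33.5   171.56    0.  ] 15.197389466106307
scene ktop [-0.75 -0.46]
top ktop [ 0.64 -1.45]
scene ro [0.   0.76]
top ro [-0.25  0.31]
top c1 [-1.19 -0.45]
top c2 [ 0.44 -1.24]
top c3 [-0.66  1.01]
scene c3 [-1.85 -0.99]
scene c4 [0.17 3.3 ]
scene c2 [1.05 0.92]
{'ktop': array([ 489.01, -192.43,  213.73]), 'ro': array([515.49,  -7.46,  74.5 ]), 'ri': array([ 554.81, -152.22,   84.  ]), 'c1': array([609.42, -37.96,  22.  ]), 'c2': array([ 653.46, -200.08,   22.  ]), 'c3': array([488.79, -70.73,  22.  ]), 'c4': array([ 532.83, -232.85,   22.  ])}
rod_outer [([321.4, 222.4], 0.74), ([335.7, 220.0], 0.68), ([302.2, 291.9], 0.56), ([221.4, 209.7], 0.53), ([313.1, 199.7], 0.83), ([379.9, 252.8], 0.8), ([330.8, 188.9], 0.61), ([244.2, 281.8], 0.6)]
knob [([366.0, 232.7], 0.4), ([402.6, 191.8], 0.66)]
```

{"op": "step_arm", "data": {"targets": [{"dp": [-0.2, -0.19, 0], "angular": [0, 0, 0.04], "fingers": 1}, {"dp": [-0.4, -0.37, 0], "angular": [0, 0, 0.09], "fingers": 1}, {"dp": [-0.6, -0.56, 0], "angular": [0, 0, 0.14], "fingers": 1}, {"dp": [-0.8, -0.75, 0], "angular": [0, 0, 0.19], "fingers": 1}, {"dp": [-0.95, -0.9, 0], "angular": [0, 0, 0.24], "fingers": 1}, {"dp": [-1, -0.93, 0], "angular": [0, 0, 0.29], "fingers": 1}, {"dp": [-1, -0.93, 0], "angular": [0, 0, 0.34], "fingers": 1}, {"dp": [-1, -0.93, 0], "angular": [0, 0, 0.343], "fingers": 1}], "newtons": 30}}

```text
time: 2.0
tool_pos: [289.2, 357.4, 231.5]
tcp_rot: [180.0, -0.0, 105.1]
ft_force: [0.0, 0.2, 1.2]
finger_gap: -0.1
grip_force: 0.0
```

```bash
cat > go.py <<'E'
import sys; from h import *
from scipy.spatial.transform import Rotation as Ro
np.set_printoptions(precision=3,suppress=True)
# pose helper: target tcp + R matrix -> dp, angular from the present pose
def delta(p,R=None):
    s=sense(); C=Ro.from_euler('xyz',s['tcp_rot'],degrees=True); T=C if R is None else Ro.from_matrix(R)
    print('dp',C.inv().apply(np.array(p)-s['tool_pos'])/200,'ang',(C.inv()*T).as_rotvec()/np.pi)
    print('t',s['time'],'j',s['joint_pos'],'p',s['tool_pos'],s['tcp_rot'],'F',s['ft_force'],s['finger_gap'])
A=np.radians(14.9); MX=np.array([np.cos(A),np.sin(A),0]); MY=np.array([-np.sin(A),np.cos(A),0])
AX=-np.sin(np.radians(28))*MX+np.cos(np.radians(28))*np.array([0,0,1])
DOWN=np.c_[MY,np.cross([0,0,-1],MY),[0,0,-1]]
E
python3 -c "
from go import *
delta([503.5,37,231],DOWN); delta([503.5,37,62],DOWN)"
```

```text
dp [-1.826  0.617  0.002] ang [ 0.    -0.     0.001]
t 2.0 j [ 44.624 -14.826 106.595   0.002  88.209  29.538] p [289.23  357.418 231.457] [179.982  -0.012 105.087] F [0.028 0.227 1.226] -0.10395049212986668
dp [-1.826  0.617  0.847] ang [ 0.    -0.     0.001]
t 2.0 j [ 44.624 -14.826 106.595   0.002  88.209  29.538] p [289.23  357.418 231.457] [179.982  -0.012 105.087] F [0.028 0.227 1.226] -0.10395049212986668
```

{"op": "step_arm", "data": {"targets": [{"dp": [-0.2, 0.07, 0], "fingers": 1}, {"dp": [-0.4, 0.14, 0], "fingers": 1}, {"dp": [-0.6, 0.2, 0], "fingers": 1}, {"dp": [-0.8, 0.27, 0], "fingers": 1}, {"dp": [-0.95, 0.33, 0], "fingers": 1}, {"dp": [-1, 0.34, 0], "fingers": 1}, {"dp": [-1, 0.34, 0], "fingers": 1}, {"dp": [-1, 0.34, 0], "fingers": 1}]}}

```text
validation failed for argument at $.ta...
```

{"op": "step_arm", "data": {"targets": [{"dp": [-0.2, 0.07, 0.15], "fingers": 1}, {"dp": [-0.4, 0.14, 0.3], "fingers": 1}, {"dp": [-0.6, 0.2, 0.45], "fingers": 1}, {"dp": [-0.75, 0.25, 0.6], "fingers": 1}, {"dp": [-0.826, 0.277, 0.75], "fingers": 1}, {"dp": [-0.826, 0.277, 0.83], "fingers": 1}, {"dp": [-0.826, 0.277, 0.845], "fingers": 1}, {"dp": [-0.826, 0.277, 0.845], "fingers": 1}]}}

```text
validation failed for argument at $.ta...
```

```bash
python3 -c "
from go import *
delta([503.5,37,62],DOWN)
for n in('scene','top'): cv2.imwrite(f'pics/{n}1.png',snapshot(n))
s=cv2.imread('pics/scene1.png')[180:290,280:420];t=cv2.imread('pics/top1.png')[130:240,300:440]
cv2.imwrite('pics/c1.png',np.hstack([cv2.resize(i,None,fx=2.85,fy=2.85,interpolation=2) for i in(s,t)]))"
```

```text
dp [-1.826  0.617  0.847] ang [ 0.    -0.     0.001]
t 2.0 j [ 44.624 -14.826 106.595   0.002  88.209  29.538] p [289.23  357.418 231.457] [179.982  -0.012 105.087] F [0.028 0.227 1.226] -0.10395049212986668
```

View pics/c1.png

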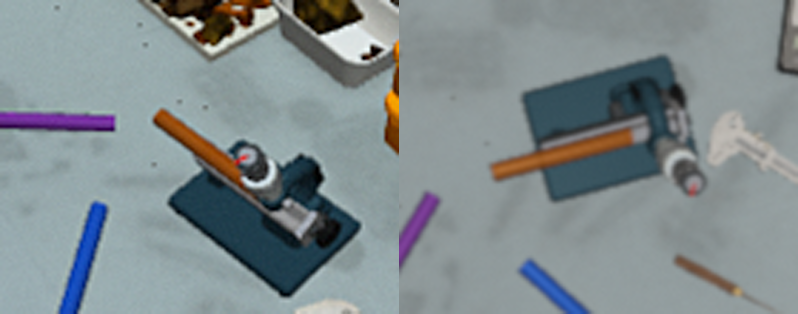

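The crop shows the amber rod in the V-rest, with its outer end at scene (336,220) and top (333,190). The blue rods (scene ~(311,272) and (240,200)) and the purple one (297,222) lie loose on the table and are the look-alikes. Both moves were refused because `angular` was left out, so I'm sending them again.

{"op": "step_arm", "data": {"targets": [{"dp": [-0.2, 0.07, 0], "angular": [0, 0, 0], "fingers": 1}, {"dp": [-0.4, 0.14, 0], "angular": [0, 0, 0], "fingers": 1}, {"dp": [-0.6, 0.2, 0], "angular": [0, 0, 0], "fingers": 1}, {"dp": [-0.8, 0.27, 0], "angular": [0, 0, 0], "fingers": 1}, {"dp": [-0.95, 0.33, 0], "angular": [0, 0, 0], "fingers": 1}, {"dp": [-1, 0.34, 0], "angular": [0, 0, 0], "fingers": 1}, {"dp": [-1, 0.34, 0], "angular": [0, 0, 0], "fingers": 1}, {"dp": [-1, 0.34, 0], "angular": [0, 0, 0], "fingers": 1}]}}

```text
time: 3.1
tool_pos: [406.2, 183.1, 231.2]
tcp_rot: [-180.0, -0.0, 105.2]
ft_force: [0.0, -0.2, 0.8]
finger_gap: 0.3
grip_force: 0.0
```

{"op": "step_arm", "data": {"targets": [{"dp": [-0.2, 0.07, 0.15], "angular": [0, 0, 0], "fingers": 1}, {"dp": [-0.4, 0.14, 0.3], "angular": [0, 0, 0], "fingers": 1}, {"dp": [-0.6, 0.2, 0.45], "angular": [0, 0, 0], "fingers": 1}, {"dp": [-0.75, 0.25, 0.6], "angular": [0, 0, 0], "fingers": 1}, {"dp": [-0.826, 0.277, 0.75], "angular": [0, 0, 0], "fingers": 1}, {"dp": [-0.826, 0.277, 0.83], "angular": [0, 0, 0], "fingers": 1}, {"dp": [-0.826, 0.277, 0.845], "angular": [0, 0, 0], "fingers": 1}, {"dp": [-0.826, 0.277, 0.845], "angular": [0, 0, 0], "fingers": 1}]}}

```text
time: 4.1
tool_pos: [503.4, 38.1, 63.1]
tcp_rot: [179.9, 0.0, 105.2]
ft_force: [0.4, 0.1, -0.2]
finger_gap: 0.0
grip_force: 0.0
```

```bash
python3 -c "
from go import *
delta([503.5,37,62],DOWN)
for n in('scene','top'): cv2.imwrite(f'pics/{n}2.png',snapshot(n))
s=cv2.imread('pics/scene2.png')[160:270,280:420];t=cv2.imread('pics/top2.png')[130:240,280:420]
cv2.imwrite('pics/c2.png',np.hstack([cv2.resize(i,None,fx=2.85,fy=2.85,interpolation=2) for i in(s,t)]))"
```

```text
dp [-0.005 -0.001  0.006] ang [0.    0.    0.002]
t 4.1 j [ -1.497   1.42  109.97    0.009  68.561 -16.68 ] p [503.447  38.111  63.103] [179.95    0.006 105.179] F [ 0.358  0.059 -0.172] 0.005300038953458839
```

View pics/c2.png

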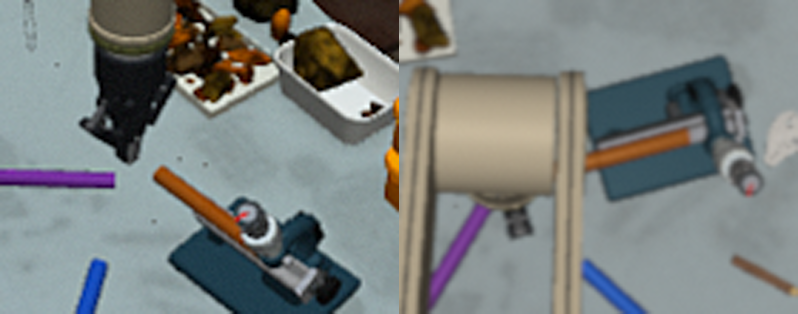

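The closed fingertips (crop (128,155)) are in line with the rod's end, so I'm pushing along tool −x.

{"op": "step_arm", "data": {"targets": [{"dp": [-0.04, 0, 0.006], "angular": [0, 0, 0], "fingers": 1}, {"dp": [-0.08, 0, 0.006], "angular": [0, 0, 0], "fingers": 1}, {"dp": [-0.12, 0, 0.006], "angular": [0, 0, 0], "fingers": 1}, {"dp": [-0.15, 0, 0.006], "angular": [0, 0, 0], "fingers": 1}, {"dp": [-0.18, 0, 0.006], "angular": [0, 0, 0], "fingers": 1}, {"dp": [-0.21, 0, 0.006], "angular": [0, 0, 0], "fingers": 1}, {"dp": [-0.24, 0, 0.006], "angular": [0, 0, 0], "fingers": 1}, {"dp": [-0.27, 0, 0.006], "angular": [0, 0, 0], "fingers": 1}]}}

```text
time: 5.2
tool_pos: [517.4, -15.4, 61.1]
tcp_rot: [180.0, -0.0, 105.1]
ft_force: [0.5, 0.8, 0.4]
finger_gap: -0.2
grip_force: 0.3
```

```bash
python3 -c "
from fit import *
from go import *
delta([503.5,37,62],DOWN)
im=snapshot('scene'); cv2.imwrite('pics/scene3.png',im); m=rodmask('scene',im);p=np.argwhere(m)[:,::-1].astype(float)
c=p.mean(0); u=np.linalg.svd(p-c,full_matrices=False)[2][0]; s=(p-c)@u
print(m.sum(),c+u*s.min(),c+u*s.max())
P=np.array([515.5,-7.5,74.5]); print(proj('scene',[P,P-10*MY]))"
```

```text
dp [ 0.271  0.001 -0.004] ang [ 0.    -0.     0.001]
t 5.2 j [ -7.378   3.578 107.973   0.002  68.447 -22.478] p [517.444 -15.368  61.107] [179.997  -0.    105.099] F [0.484 0.762 0.361] -0.17784973468072915
176 [339.335 222.837] [366.966 244.784]
[[335.531 221.538]
 [337.859 223.291]]
```

{"op": "step_arm", "data": {"targets": [{"dp": [-0.005, 0, 0], "angular": [0, 0, 0], "fingers": 1}, {"dp": [-0.01, 0, 0], "angular": [0, 0, 0], "fingers": 1}, {"dp": [-0.015, 0, 0], "angular": [0, 0, 0], "fingers": 1}, {"dp": [-0.02, 0, 0], "angular": [0, 0, 0], "fingers": 1}, {"dp": [-0.025, 0, 0], "angular": [0, 0, 0], "fingers": 1}, {"dp": [-0.03, 0, 0], "angular": [0, 0, 0], "fingers": 1}, {"dp": [-0.035, 0, 0], "angular": [0, 0, 0], "fingers": 1}, {"dp": [-0.04, 0, 0], "angular": [0, 0, 0], "fingers": 1}]}}

```text
time: 6.25
tool_pos: [519.4, -22.8, 61.1]
tcp_rot: [180.0, 0.0, 105.1]
ft_force: [0.0, 0.8, -0.5]
finger_gap: 0.1
grip_force: 0.3
```

{"op": "step_arm", "data": {"targets": [{"dp": [-0.003, 0, 0], "angular": [0, 0, 0], "fingers": 1}, {"dp": [-0.006, 0, 0], "angular": [0, 0, 0], "fingers": 1}, {"dp": [-0.009, 0, 0], "angular": [0, 0, 0], "fingers": 1}, {"dp": [-0.012, 0, 0], "angular": [0, 0, 0], "fingers": 1}, {"dp": [-0.015, 0, 0], "angular": [0, 0, 0], "fingers": 1}, {"dp": [-0.018, 0, 0], "angular": [0, 0, 0], "fingers": 1}, {"dp": [-0.021, 0, 0], "angular": [0, 0, 0], "fingers": 1}, {"dp": [-0.025, 0, 0], "angular": [0, 0, 0], "fingers": 1}]}}

```text
time: 7.25
tool_pos: [520.7, -27.6, 61.1]
tcp_rot: [-180.0, -0.0, 105.1]
ft_force: [-0.2, 0.6, 0.6]
finger_gap: 0.0
grip_force: 0.3
```

Steady at about 0.7 N, which is sliding friction, so the rod isn't home yet.

{"op": "step_arm", "data": {"targets": [{"dp": [-0.003, 0, 0], "angular": [0, 0, 0], "fingers": 1}, {"dp": [-0.006, 0, 0], "angular": [0, 0, 0], "fingers": 1}, {"dp": [-0.009, 0, 0], "angular": [0, 0, 0], "fingers": 1}, {"dp": [-0.012, 0, 0], "angular": [0, 0, 0], "fingers": 1}, {"dp": [-0.015, 0, 0], "angular": [0, 0, 0], "fingers": 1}, {"dp": [-0.018, 0, 0], "angular": [0, 0, 0], "fingers": 1}, {"dp": [-0.021, 0, 0], "angular": [0, 0, 0], "fingers": 1}, {"dp": [-0.025, 0, 0], "angular": [0, 0, 0], "fingers": 1}]}}

```text
time: 8.25
tool_pos: [522.0, -32.4, 61.1]
tcp_rot: [180.0, 0.0, 105.1]
ft_force: [0.8, 0.4, 0.8]
finger_gap: 0.1
grip_force: 0.3
```

```bash
python3 -c "
from go import *
for n in('scene','top'): cv2.imwrite(f'pics/{n}4.png',snapshot(n))
s=cv2.imread('pics/scene4.png')[200:280,320:420];t=cv2.imread('pics/top4.png')[130:210,330:430]
cv2.imwrite('pics/c4.png',np.hstack([cv2.resize(i,None,fx=4,fy=4,interpolation=2) for i in(s,t)]))
for n in ('scene','top'):
  for l in('stop','rod_inner','rod_outer'): print(n,l,[(np.round(x['at'],1),round(x['conf'],2)) for x in pinpoint(n,l)])"
```

```text
scene stop [(array([384.7, 259.2]), 0.67)]
scene rod_inner [(array([386.1, 255.9]), 0.64), (array([258.5, 189.7]), 0.58), (array([275.6, 222.1]), 0.5)]
scene rod_outer [(array([300.2, 293.1]), 0.79), (array([221.9, 207.3]), 0.77), (array([318.7, 223.5]), 0.72), (array([342., 227.]), 0.67)]
top stop [(array([395.7, 174.6]), 0.65)]
top rod_inner [(array([339.5, 222.5]), 0.78), (array([233.8, 234.4]), 0.68), (array([290.3, 237. ]), 0.67), (array([392. , 173.8]), 0.61)]
top rod_outer [(array([245.2, 282.1]), 0.6), (array([313.2, 197.4]), 0.51), (array([377.6, 258.3]), 0.45)]
```

View pics/c4.png

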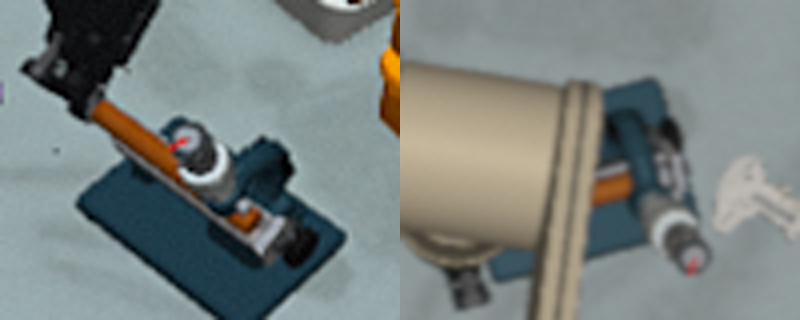

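The rod's inner end (crop (250,215)) is still a few mm short of the stop block, so I'm continuing slowly.

{"op": "step_arm", "data": {"targets": [{"dp": [-0.003, 0, 0], "angular": [0, 0, 0], "fingers": 1}, {"dp": [-0.006, 0, 0], "angular": [0, 0, 0], "fingers": 1}, {"dp": [-0.009, 0, 0], "angular": [0, 0, 0], "fingers": 1}, {"dp": [-0.012, 0, 0], "angular": [0, 0, 0], "fingers": 1}, {"dp": [-0.015, 0, 0], "angular": [0, 0, 0], "fingers": 1}, {"dp": [-0.018, 0, 0], "angular": [0, 0, 0], "fingers": 1}, {"dp": [-0.021, 0, 0], "angular": [0, 0, 0], "fingers": 1}, {"dp": [-0.025, 0, 0], "angular": [0, 0, 0], "fingers": 1}]}}

```text
time: 9.65
tool_pos: [523.3, -37.3, 61.1]
tcp_rot: [-180.0, -0.0, 105.1]
ft_force: [-0.3, -0.2, 0.3]
finger_gap: 0.0
grip_force: 0.2
```

{"op": "step_arm", "data": {"targets": [{"dp": [-0.002, 0, 0], "angular": [0, 0, 0], "fingers": 1}, {"dp": [-0.004, 0, 0], "angular": [0, 0, 0], "fingers": 1}, {"dp": [-0.006, 0, 0], "angular": [0, 0, 0], "fingers": 1}, {"dp": [-0.008, 0, 0], "angular": [0, 0, 0], "fingers": 1}, {"dp": [-0.01, 0, 0], "angular": [0, 0, 0], "fingers": 1}, {"dp": [-0.012, 0, 0], "angular": [0, 0, 0], "fingers": 1}, {"dp": [-0.014, 0, 0], "angular": [0, 0, 0], "fingers": 1}, {"dp": [-0.015, 0, 0], "angular": [0, 0, 0], "fingers": 1}]}}

```text
time: 10.65
tool_pos: [524.1, -40.2, 61.1]
tcp_rot: [-180.0, 0.0, 105.1]
ft_force: [0.4, 1.0, -0.7]
finger_gap: -0.1
grip_force: 0.2
```

{"op": "step_arm", "data": {"targets": [{"dp": [-0.002, 0, 0], "angular": [0, 0, 0], "fingers": 1}, {"dp": [-0.004, 0, 0], "angular": [0, 0, 0], "fingers": 1}, {"dp": [-0.006, 0, 0], "angular": [0, 0, 0], "fingers": 1}, {"dp": [-0.008, 0, 0], "angular": [0, 0, 0], "fingers": 1}, {"dp": [-0.01, 0, 0], "angular": [0, 0, 0], "fingers": 1}, {"dp": [-0.012, 0, 0], "angular": [0, 0, 0], "fingers": 1}, {"dp": [-0.014, 0, 0], "angular": [0, 0, 0], "fingers": 1}, {"dp": [-0.015, 0, 0], "angular": [0, 0, 0], "fingers": 1}]}}

```text
time: 11.65
tool_pos: [524.9, -43.0, 61.1]
tcp_rot: [-180.0, -0.0, 105.1]
ft_force: [0.4, 2.0, 0.1]
finger_gap: 0.0
grip_force: 0.7
```

```bash
python3 -c "
from go import *
delta([503.5,37,62],DOWN)
cv2.imwrite('pics/scene5.png',snapshot('scene'))
s=cv2.imread('pics/scene5.png')[200:280,320:420]
cv2.imwrite('pics/c5.png',cv2.resize(s,None,fx=6,fy=6,interpolation=2))"
```

```text
dp [ 0.414  0.001 -0.004] ang [-0.    -0.     0.001]
t 11.65 j [-10.265   4.93  106.548   0.009  68.527 -25.362] p [524.85  -42.962  61.09 ] [-179.999   -0.01   105.094] F [0.366 2.02  0.063] 0.00202270261337982
```

View pics/c5.png

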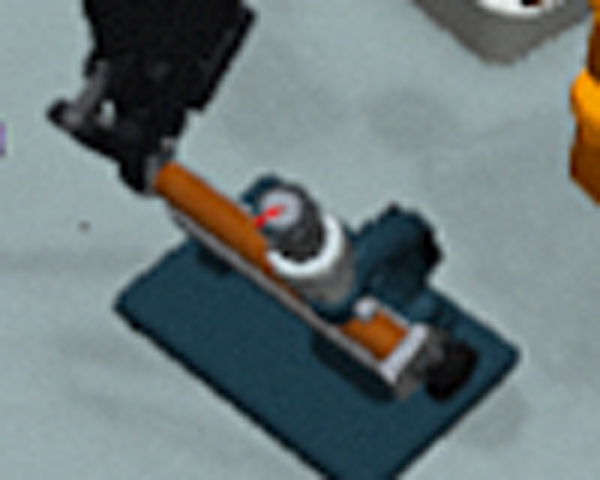

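The rod's end now meets the stop plate near crop (395,350), and the force has begun to rise. One more small push should confirm it.

{"op": "step_arm", "data": {"targets": [{"dp": [-0.001, 0, 0], "angular": [0, 0, 0], "fingers": 1}, {"dp": [-0.002, 0, 0], "angular": [0, 0, 0], "fingers": 1}, {"dp": [-0.003, 0, 0], "angular": [0, 0, 0], "fingers": 1}, {"dp": [-0.004, 0, 0], "angular": [0, 0, 0], "fingers": 1}, {"dp": [-0.005, 0, 0], "angular": [0, 0, 0], "fingers": 1}, {"dp": [-0.005, 0, 0], "angular": [0, 0, 0], "fingers": 1}, {"dp": [-0.005, 0, 0], "angular": [0, 0, 0], "fingers": 1}, {"dp": [-0.005, 0, 0], "angular": [0, 0, 0], "fingers": 1}]}}

```text
time: 12.7
tool_pos: [524.9, -43.0, 61.1]
tcp_rot: [-180.0, -0.1, 105.1]
ft_force: [-2.2, 6.7, 3.0]
finger_gap: 0.2
grip_force: 3.6
```

The force rose to 7 N and the tool stopped, so the rod is home. Backing off and going up.

{"op": "step_arm", "data": {"targets": [{"dp": [0.03, 0, 0], "angular": [0, 0, 0], "fingers": 1}, {"dp": [0.1, 0, 0], "angular": [0, 0, 0], "fingers": 1}, {"dp": [0.2, 0, 0], "angular": [0, 0, 0], "fingers": 1}, {"dp": [0.25, 0, -0.2], "angular": [0, 0, 0], "fingers": 1}, {"dp": [0.25, 0, -0.45], "angular": [0, 0, 0], "fingers": 0.5}, {"dp": [0.25, 0, -0.7], "angular": [0, 0, 0], "fingers": 0}, {"dp": [0.25, 0, -0.95], "angular": [0, 0, 0], "fingers": 0}, {"dp": [0.25, 0, -1], "angular": [0, 0, 0], "fingers": 0}]}}

```text
time: 13.7
tool_pos: [513.8, 5.2, 265.8]
tcp_rot: [179.6, 0.1, 105.1]
ft_force: [-0.0, 0.7, -0.1]
finger_gap: 72.2
grip_force: 0.0
```

```bash
cat >> go.py <<'E'
def leanR(phi):  # tool z = -AX; tool x turned by phi (deg, about tool z) from the MY direction
    z=-AX; x=MY; y=np.cross(z,x); c,s=np.cos(np.radians(phi)),np.sin(np.radians(phi))
    return np.c_[c*x+s*y,-s*x+c*y,z]
E
python3 -c "
from go import *
from scipy.optimize import least_squares
delta([0,0,0])
obs=[('scene',[367.2,235.7]),('top',[402.7,195.7])]
print(tri(obs[0][1],obs[1][1]))
for z in (213.7,): print([atz(n,o,z) for n,o in obs])
im=snapshot('scene'); cv2.imwrite('pics/scene6.png',im); tp=snapshot('top'); cv2.imwrite('pics/top6.png',tp)
for n,i in (('scene',im),('top',tp)):
  for l in('knob','thimble'):
    for r in masks_of(n,l)[:1]: print(n,l,r['at'],r['conf'],r['pixels'].sum(),np.argwhere(r['pixels']).min(0),np.argwhere(r['pixels']).max(0))
    if l=='knob': print(pinpoint(n,l))
  w=i[185:250,355:415].astype(int); m=(w[...,2]>150)&(w[...,1]<110)&(w[...,0]<110); print('red',np.argwhere(m).mean(0)[::-1]+[355,185] if m.any() else None)
s=im[215:265,345:395];t=tp[160:210,375:425]
cv2.imwrite('pics/c6.png',np.hstack([cv2.resize(i,None,fx=8,fy=8,interpolation=2) for i in(s,t)]))"
```

```text
dp [ 0.649 -2.495  1.31 ] ang [0. 0. 0.]
t 13.7 j [ -5.137  -7.104  96.297  -0.001  90.389 -20.278] p [513.758   5.215 265.778] [179.608   0.146 105.141] F [-0.023  0.681 -0.057] 72.181051443566
(array([ 488.241, -191.709,  213.855]), np.float64(4.953072857967607))
[array([ 490.705, -192.509,  213.7  ]), array([ 486.079, -190.478,  213.7  ])]
scene knob [367.1, 233.0] 0.5 145 [229 362] [243 374]
[{'at': [368.0, 236.1], 'conf': 0.7}, {'at': [345.0, 229.4], 'conf': 0.4}]
scene thimble [368.1, 239.8] 0.59 166 [231 364] [247 377]
red [361.471 236.765]
top knob [399.9, 193.9] 0.62 115 [186 395] [198 407]
[{'at': [401.4, 191.5], 'conf': 0.51}]
top thimble [396.6, 188.2] 0.56 256 [179 389] [198 407]
red [402.5 196. ]
```

View pics/c6.png

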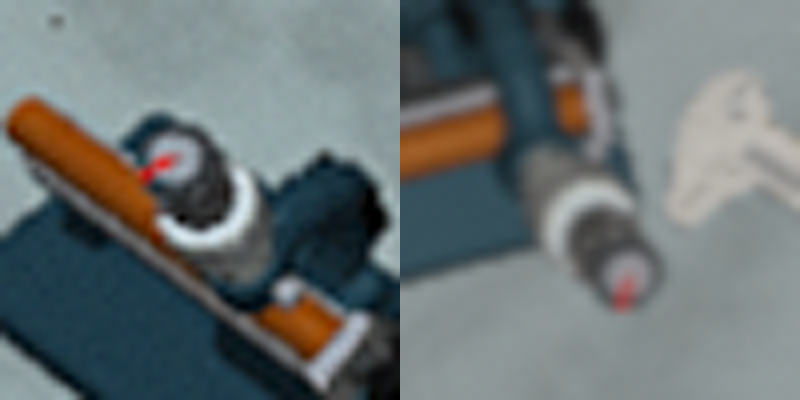

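The rod's inner end sits flush against the stop plate (left crop (335,350)). The knob's top disc is at scene (367.2,234.5) and top (403.6,194.2).

```bash
python3 -c "
from go import *
o=[367.2,234.6],[403.6,194.2]
k,e=tri(*o); print(k,e,atz('scene',o[0],213.7),atz('top',o[1],213.7))
print('axis px',proj('scene',[k,k-60*AX]),proj('top',[k,k-60*AX]))
delta(k+60*AX,leanR(-90))"
```

```text
[ 489.883 -192.312  218.122] 0.698254474587544 [ 492.731 -189.527  213.7  ] [ 490.07  -192.891  213.7  ]
axis px [[367.059 234.615]
 [372.1   242.101]] [[403.666 194.084]
 [397.639 186.362]]
dp [-0.921 -0.5   -0.059] ang [-0.122 -0.123 -0.488]
t 14.1 j [ -5.248  -6.799  96.693  -0.003  90.281 -20.345] p [511.251   4.436 259.231] [-179.835   -0.058  105.096] F [0.489 0.422 0.078] 85.39939674728178
```

{"op": "step_arm", "data": {"targets": [{"dp": [-0.1, -0.05, -0.1], "angular": [-0.014, -0.014, -0.05], "fingers": 0}, {"dp": [-0.22, -0.12, -0.1], "angular": [-0.027, -0.027, -0.105], "fingers": 0}, {"dp": [-0.35, -0.19, -0.1], "angular": [-0.041, -0.041, -0.16], "fingers": 0}, {"dp": [-0.48, -0.26, -0.1], "angular": [-0.055, -0.055, -0.215], "fingers": 0}, {"dp": [-0.6, -0.33, -0.1], "angular": [-0.068, -0.068, -0.27], "fingers": 0}, {"dp": [-0.72, -0.4, -0.08], "angular": [-0.082, -0.082, -0.325], "fingers": 0}, {"dp": [-0.83, -0.46, -0.06], "angular": [-0.095, -0.095, -0.38], "fingers": 0}, {"dp": [-0.92, -0.5, -0.06], "angular": [-0.108, -0.109, -0.43], "fingers": 0}]}}

```text
time: 15.1
tool_pos: [463.2, -197.6, 271.9]
tcp_rot: [177.0, 24.7, -178.7]
ft_force: [1.0, -0.6, -0.3]
finger_gap: 85.5
grip_force: 0.0
```

```bash
python3 -c "
from go import *
k=np.array([490.5,-191.8,214]);delta(k+60*AX,leanR(-90))"
```

```text
dp [ 0.01  -0.009  0.022] ang [-0.017 -0.016 -0.068]
t 15.1 j [ -43.011  -28.752  116.408   19.779   77.02  -136.862] p [ 463.189 -197.565  271.903] [ 176.97    24.731 -178.681] F [ 1.018 -0.56  -0.321] 85.54444481094266
```

{"op": "step_arm", "data": {"targets": [{"dp": [0.005, -0.005, 0.01], "angular": [-0.008, -0.008, 0.005], "fingers": 0}, {"dp": [0.01, -0.009, 0.022], "angular": [-0.017, -0.016, 0.015], "fingers": 0}, {"dp": [0.01, -0.009, 0.022], "angular": [-0.017, -0.016, 0.015], "fingers": 0}, {"dp": [0.01, -0.009, 0.022], "angular": [-0.017, -0.016, 0.015], "fingers": 0}, {"dp": [0.01, -0.009, 0.022], "angular": [-0.017, -0.016, 0.015], "fingers": 0}, {"dp": [0.01, -0.009, 0.022], "angular": [-0.017, -0.016, 0.015], "fingers": 0}, {"dp": [0.01, -0.009, 0.022], "angular": [-0.017, -0.016, 0.015], "fingers": 0}, {"dp": [0.01, -0.009, 0.022], "angular": [-0.017, -0.016, 0.015], "fingers": 0}]}}

```text
time: 16.1
tool_pos: [464.0, -198.5, 268.2]
tcp_rot: [172.4, 27.3, 177.8]
ft_force: [-1.6, -0.2, -0.8]
finger_gap: 85.5
grip_force: 0.0
```

```bash
python3 -c "
from go import *
k=np.array([490.5,-191.8,214]);delta(k-32*AX,leanR(-75))"
```

```text
dp [ 0.009 -0.     0.463] ang [-0.002  0.002 -0.001]
t 16.1 j [ -46.711  -28.536  117.63    24.999   77.398 -138.932] p [ 464.02  -198.512  268.157] [172.441  27.297 177.777] F [-1.589 -0.216 -0.812] 85.54698005765749
```

{"op": "step_arm", "data": {"targets": [{"dp": [0.009, 0, 0.08], "angular": [-0.002, 0.002, -0.001], "fingers": 0}, {"dp": [0.009, 0, 0.16], "angular": [-0.002, 0.002, -0.001], "fingers": 0}, {"dp": [0.009, 0, 0.24], "angular": [-0.002, 0.002, -0.001], "fingers": 0}, {"dp": [0.009, 0, 0.32], "angular": [-0.002, 0.002, -0.001], "fingers": 0}, {"dp": [0.009, 0, 0.39], "angular": [-0.002, 0.002, -0.001], "fingers": 0}, {"dp": [0.009, 0, 0.44], "angular": [-0.002, 0.002, -0.001], "fingers": 0}, {"dp": [0.009, 0, 0.46], "angular": [-0.002, 0.002, -0.001], "fingers": 0}, {"dp": [0.009, 0, 0.46], "angular": [-0.002, 0.002, -0.001], "fingers": 0}]}}

```text
time: 17.1
tool_pos: [504.7, -188.0, 186.2]
tcp_rot: [172.2, 27.0, 178.0]
ft_force: [0.1, -1.0, -0.4]
finger_gap: 85.5
grip_force: 0.0
```

```bash
python3 -c "
from go import *
k=np.array([490.5,-191.8,214]);delta(k-32*AX,leanR(-75))
im=snapshot('scene');tp=snapshot('top'); cv2.imwrite('pics/scene7.png',im)
s=im[190:270,320:420];t=tp[140:220,350:450]
cv2.imwrite('pics/c7.png',np.hstack([cv2.resize(i,None,fx=4,fy=4,interpolation=2) for i in(s,t)]))"
```

```text
dp [-0.001  0.     0.003] ang [-0. -0.  0.]
t 17.1 j [ -41.518  -20.063  120.034   25.351   65.876 -139.018] p [ 504.676 -188.01   186.158] [172.183  26.954 178.022] F [ 0.134 -0.997 -0.434] 85.45917906258333
```

View pics/c7.png

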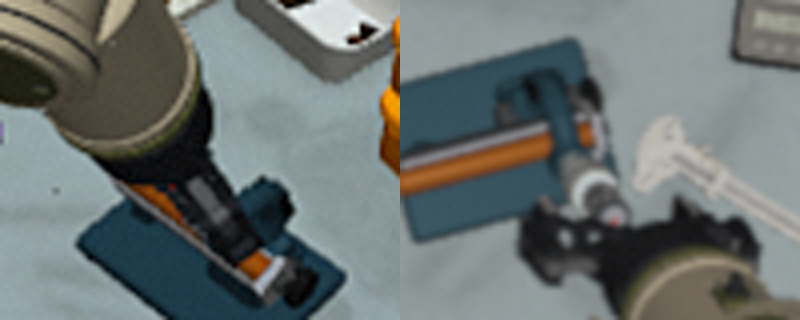

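The open fingers stand on both sides of the knob: in the top crop they are near (550,240) and (695,212), with the knob at (612,212). Closing gently.

{"op": "step_arm", "data": {"targets": [{"dp": [0, 0, 0], "angular": [0, 0, 0], "fingers": 0.3}, {"dp": [0, 0, 0], "angular": [0, 0, 0], "fingers": 0.5}, {"dp": [0, 0, 0], "angular": [0, 0, 0], "fingers": 0.6}, {"dp": [0, 0, 0], "angular": [0, 0, 0], "fingers": 0.7}, {"dp": [0, 0, 0], "angular": [0, 0, 0], "fingers": 0.8}, {"dp": [0, 0, 0], "angular": [0, 0, 0], "fingers": 0.9}, {"dp": [0, 0, 0], "angular": [0, 0, 0], "fingers": 1}, {"dp": [0, 0, 0], "angular": [0, 0, 0], "fingers": 1}], "newtons": 25}}

```text
time: 18.2
tool_pos: [504.6, -186.9, 186.7]
tcp_rot: [172.1, 27.0, 178.0]
ft_force: [-5.5, 6.0, 7.1]
finger_gap: 24.2
grip_force: 24.2
```

```bash
python3 -c "
from go import *
k=np.array([490.5,-191.8,214]);delta(k-32*AX,leanR(-75)); s=sense(); C=Ro.from_euler('xyz',s['tcp_rot'],degrees=True)
print('tool F',C.inv().apply(s['ft_force']),'M',C.inv().apply(s['wrist_torque']))"
```

```text
dp [ 0.    -0.006  0.004] ang [ 0.001 -0.     0.   ]
t 18.2 j [ -41.485  -20.126  120.035   25.418   66.019 -139.016] p [ 504.598 -186.869  186.684] [172.068  26.951 178.049] F [-5.477  5.996  7.103] 24.223086323359038
tool F [ 1.842  6.979 -8.018] M [-1.196  0.502  0.01 ]
```

{"op": "step_arm", "data": {"targets": [{"dp": [0, 0.003, -0.003], "angular": [0, 0, 0], "fingers": 1}, {"dp": [0, 0.006, -0.006], "angular": [0, 0, 0], "fingers": 1}, {"dp": [0, 0.006, -0.006], "angular": [0, 0, 0.03], "fingers": 1}, {"dp": [0, 0.006, -0.006], "angular": [0, 0, 0.06], "fingers": 1}, {"dp": [0, 0.006, -0.006], "angular": [0, 0, 0.09], "fingers": 1}, {"dp": [0, 0.006, -0.006], "angular": [0, 0, 0.12], "fingers": 1}, {"dp": [0, 0.006, -0.006], "angular": [0, 0, 0.15], "fingers": 1}, {"dp": [0, 0.006, -0.006], "angular": [0, 0, 0.15], "fingers": 1}]}}

```text
time: 19.2
tool_pos: [504.2, -186.5, 186.8]
tcp_rot: [160.3, 20.4, 149.2]
ft_force: [7.0, 2.8, -5.2]
finger_gap: 24.0
grip_force: 25.6
```

```bash
cat > f.py <<'E'
from go import *
k=np.array([490.5,-191.8,214]);s=sense(); C=Ro.from_euler('xyz',s['tcp_rot'],degrees=True)
print('tool F',C.inv().apply(s['ft_force']),'M',C.inv().apply(s['wrist_torque']),'j',s['joint_pos'],'tilt err',C.inv().apply(-AX),'xy off',C.inv().apply(k-32*AX-s['tool_pos']),s['finger_gap'],s['tool_pos'])
E
python3 f.py
```

```text
tool F [-2.491  3.443  8.102] M [-0.419 -0.274 -0.01 ] j [ -41.44   -20.305  120.156   25.36    65.972 -111.786] tilt err [-0. -0.  1.] xy off [-0.92  -1.282  1.138] 23.959142018320094 [ 504.249 -186.52   186.834]
```

{"op": "step_arm", "data": {"targets": [{"dp": [0, 0.003, 0.004], "angular": [0, 0, 0.04], "fingers": 1}, {"dp": [0, 0.003, 0.004], "angular": [0, 0, 0.08], "fingers": 1}, {"dp": [0, 0.003, 0.004], "angular": [0, 0, 0.12], "fingers": 1}, {"dp": [0, 0.003, 0.004], "angular": [0, 0, 0.16], "fingers": 1}, {"dp": [0, 0.003, 0.004], "angular": [0, 0, 0.2], "fingers": 1}, {"dp": [0, 0.003, 0.004], "angular": [0, 0, 0.24], "fingers": 1}, {"dp": [0, 0.003, 0.004], "angular": [0, 0, 0.28], "fingers": 1}, {"dp": [0, 0.003, 0.004], "angular": [0, 0, 0.3], "fingers": 1}]}}

```text
time: 20.2
tool_pos: [504.6, -186.4, 186.9]
tcp_rot: [152.1, -2.9, 99.4]
ft_force: [0.3, 1.7, 1.4]
finger_gap: 24.2
grip_force: 26.4
```

```bash
python3 f.py
```

```text
tool F [ 1.724  1.115 -0.861] M [ 0.209  0.327 -0.029] j [-41.349 -20.293 120.131  25.289  65.919 -57.614] tilt err [0. 0. 1.] xy off [-1.678 -0.381  1.015] 24.19847987797828 [ 504.617 -186.36   186.904]
```

The moment about the tool axis is −0.03 N m, which matches screw friction: the knob is carrying the thimble round. Continuing.

{"op": "step_arm", "data": {"targets": [{"dp": [0, 0, 0], "angular": [0, 0, 0.04], "fingers": 1}, {"dp": [0, 0, 0], "angular": [0, 0, 0.08], "fingers": 1}, {"dp": [0, 0, 0], "angular": [0, 0, 0.12], "fingers": 1}, {"dp": [0, 0, 0], "angular": [0, 0, 0.16], "fingers": 1}, {"dp": [0, 0, 0], "angular": [0, 0, 0.2], "fingers": 1}, {"dp": [0, 0, 0], "angular": [0, 0, 0.24], "fingers": 1}, {"dp": [0, 0, 0], "angular": [0, 0, 0.28], "fingers": 1}, {"dp": [0, 0, 0], "angular": [0, 0, 0.3], "fingers": 1}]}}

```text
time: 21.2
tool_pos: [504.8, -186.3, 187.0]
tcp_rot: [165.2, -24.0, 47.9]
ft_force: [1.5, 2.4, -0.7]
finger_gap: 24.0
grip_force: 26.3
```

```bash
python3 f.py
```

```text
tool F [ 2.238 -0.888  1.581] M [ 0.356  0.213 -0.071] j [-41.343 -20.289 120.125  25.304  65.903  -3.612] tilt err [ 0. -0.  1.] xy off [-1.438  1.012  1.011] 24.015298123947293 [ 504.785 -186.349  186.987]
```

{"op": "step_arm", "data": {"targets": [{"dp": [0, 0, 0], "angular": [0, 0, 0.04], "fingers": 1}, {"dp": [0, 0, 0], "angular": [0, 0, 0.08], "fingers": 1}, {"dp": [0, 0, 0], "angular": [0, 0, 0.12], "fingers": 1}, {"dp": [0, 0, 0], "angular": [0, 0, 0.16], "fingers": 1}, {"dp": [0, 0, 0], "angular": [0, 0, 0.2], "fingers": 1}, {"dp": [0, 0, 0], "angular": [0, 0, 0.24], "fingers": 1}, {"dp": [0, 0, 0], "angular": [0, 0, 0.28], "fingers": 1}, {"dp": [0, 0, 0], "angular": [0, 0, 0.3], "fingers": 1}]}}

```text
time: 22.2
tool_pos: [504.9, -186.5, 187.1]
tcp_rot: [-167.7, -25.4, -12.1]
ft_force: [3.8, 0.4, 0.1]
finger_gap: 24.2
grip_force: 26.1
```

```bash
python3 f.py; python3 f.py
```

```text
tool F [ 3.297 -0.847  1.652] M [ 0.329  0.116 -0.056] j [-41.345 -20.285 120.118  25.31   65.875  50.386] tilt err [-0.001 -0.001  1.   ] xy off [-0.248  1.628  1.045] 24.153320241889528 [ 504.949 -186.523  187.087]
tool F [ 3.297 -0.847  1.652] M [ 0.329  0.116 -0.056] j [-41.345 -20.285 120.118  25.31   65.875  50.386] tilt err [-0.001 -0.001  1.   ] xy off [-0.248  1.628  1.045] 24.153320241889528 [ 504.949 -186.523  187.087]
```

{"op": "step_arm", "data": {"targets": [{"dp": [0, 0, 0], "angular": [0, 0, 0.04], "fingers": 1}, {"dp": [0, 0, 0], "angular": [0, 0, 0.08], "fingers": 1}, {"dp": [0, 0, 0], "angular": [0, 0, 0.12], "fingers": 1}, {"dp": [0, 0, 0], "angular": [0, 0, 0.16], "fingers": 1}, {"dp": [0, 0, 0], "angular": [0, 0, 0.2], "fingers": 1}, {"dp": [0, 0, 0], "angular": [0, 0, 0.24], "fingers": 1}, {"dp": [0, 0, 0], "angular": [0, 0, 0.28], "fingers": 1}, {"dp": [0, 0, 0], "angular": [0, 0, 0.3], "fingers": 1}]}}

```text
time: 23.2
tool_pos: [504.9, -186.8, 187.0]
tcp_rot: [-152.5, -5.6, -64.7]
ft_force: [2.7, -1.1, -1.3]
finger_gap: 24.2
grip_force: 26.1
```

```bash
python3 f.py
```

```text
tool F [ 1.99  -1.056  2.257] M [ 0.128  0.104 -0.108] j [-41.358 -20.283 120.119  25.285  65.856 104.386] tilt err [-0.001 -0.     1.   ] xy off [0.957 0.945 1.051] 24.181473955367828 [ 504.872 -186.804  187.014]
```

The torque has been at clutch level since about 135° of turn, and the total is now 243°, so the knob has slipped well past 20°. Releasing and backing out along the axis.

{"op": "step_arm", "data": {"targets": [{"dp": [0, 0, 0], "angular": [0, 0, 0], "fingers": 0.6}, {"dp": [0, 0, 0], "angular": [0, 0, 0], "fingers": 0.3}, {"dp": [0, 0, 0], "angular": [0, 0, 0], "fingers": 0}, {"dp": [0, 0, 0], "angular": [0, 0, 0], "fingers": 0}, {"dp": [0, 0, 0], "angular": [0, 0, 0], "fingers": 0}, {"dp": [0, 0, -0.06], "angular": [0, 0, 0], "fingers": 0}, {"dp": [0, 0, -0.15], "angular": [0, 0, 0], "fingers": 0}, {"dp": [0, 0, -0.25], "angular": [0, 0, 0], "fingers": 0}]}}

```text
time: 24.2
tool_pos: [481.5, -192.5, 232.1]
tcp_rot: [-152.5, -5.6, -64.5]
ft_force: [1.2, 0.0, -0.5]
finger_gap: 85.6
grip_force: 0.0
```

{"op": "step_arm", "data": {"targets": [{"dp": [0, 0, -0.1], "angular": [0, 0, 0], "fingers": 0}, {"dp": [0, 0, -0.2], "angular": [0, 0, 0], "fingers": 0}, {"dp": [0, 0, -0.35], "angular": [0, 0, 0], "fingers": 0}, {"dp": [0, 0, -0.5], "angular": [0, 0, 0], "fingers": 0}, {"dp": [0, 0, -0.6], "angular": [0, 0, 0], "fingers": 0}, {"dp": [0, 0, -0.7], "angular": [0, 0, 0], "fingers": 0}, {"dp": [0, 0, -0.7], "angular": [0, 0, 0], "fingers": 0}, {"dp": [0, 0, -0.7], "angular": [0, 0, 0], "fingers": 0}]}}

```text
time: 25.2
tool_pos: [418.4, -209.2, 354.3]
tcp_rot: [-152.5, -5.6, -64.5]
ft_force: [0.5, -0.0, -0.6]
finger_gap: 85.3
grip_force: 0.0
```

```bash
python3 f.py; python3 -c "
from go import *
im=snapshot('scene');tp=snapshot('top'); cv2.imwrite('pics/scene8.png',im)
o=cv2.imread('pics/scene6.png')
cv2.imwrite('pics/c8.png',np.hstack([cv2.resize(i,None,fx=f,fy=f,interpolation=2) for i,f in((o[215:275,345:405],4.4),(im[215:275,345:405],4.4),(tp[150:210,370:430],4.4))]))"
```

```text
tool F [ 0.134 -0.068  0.756] M [-0.257 -0.081 -0.018] j [-53.239 -32.919 111.57   25.801  90.122 102.526] tilt err [-0. -0.  1.] xy off [  1.561   0.638 190.68 ] 85.31954503111524 [ 418.379 -209.191  354.279]
```

View pics/c8.png

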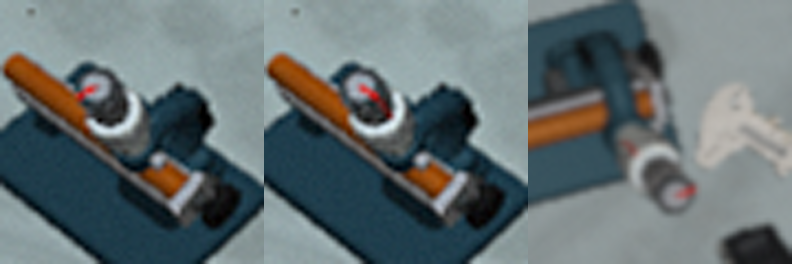

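The red index line moved from pointing left to pointing lower right, about 250° clockwise in the picture. That matches the 243° the wrist turned, so the pads did not slip on the knob. The thimble can take at most about 126° of that before it meets the rod, so the ratchet slipped by over 100°. The rod is still flush with the stop.

```bash
python3 -c "
from bench import *
print(hand_in())"
```

```text
the job is handed in; nothing more can be done
None
```

The job is handed in: the amber rod is home against the end stop and gripped by the micrometer, with the ratchet knob slipped by an estimated 100° or more, and the arm touched nothing but the rod and the knob; no verdict came back.

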